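# Square a cast silver plaque to the side stop and push it off the stone into the catch tray

## Robot

A 6-joint arm with a two-finger parallel gripper is mounted at the origin on the work surface. World frame = base frame: x ahead of the robot, y to its left, z up, the work surface at z = 0. Lengths are in m, angles in rad, forces in N, time in s.
With the tool pointing down it reaches from about 0.375 to 0.75 m from the base axis. Payload 9 kg.
Tool frame: the origin (TCP) lies between the finger pads; the fingertips stand 25 mm ahead of it and the grasp point (between the pads) lies 6 mm ahead of it (robot.tip_reach is the distance from the TCP to the fingertips, in m); z points along the fingers, y is the direction in which the jaws open and shut (so a half turn about z gives the same grasp; the last joint's range is limited). The gripper opens to 85 mm and grips with 20 to 120 N. Pads are 22 mm wide; open, the fingers measure 114 mm over their backs; the gripper's body (76 mm by 85 mm) begins 54 mm behind the grasp point. The pads swing forward as they close: fully open they stand 13 mm farther back than shut.
Start: joints at [1.027, 0.104, 0.097, 1.564, 0, 1.353], TCP at [0.192, 0.568, 0.223] pointing down, gripper open.
Joint ranges: [-2.99, 2.99], [-0.84, 1.86], [-1.1, 1.16], [-1.84, 2.11], [-1.51, 1.56], [-3.14, 3.14]. Speed limits (rad/s): [2.22, 2.22, 2.57, 3.14, 3.14, 3.14].

## Interface

Orientations are given as a unit quaternion [w, x, y, z].
In Python, from station import robot gives the robot as it stands. The module is installed in compiled form; this text tells all that it offers.
- The arm moves only by the tool carry_out, never from a script. Its argument "rows" is a list of rows, each a list of 5 numbers: the opening, from -1 (shut) to 1 (fully open), then the shift along the world's x, y, z in mm, then the turn about the world's z in rad. A call has exactly 8 rows; each row is the pose to reach, as a shift and turn from the pose commanded when the call began; what a row does not reach only later rows make up. A row lasts 1/10 s, in which the tool goes at most 50 mm and 8.59 degrees, less where a joint would pass 70% of its speed; a pose out of reach is approached as far as the arm can. A call with a gripper value outside its range is refused whole. The fingers move at their own pace and stop on an object; "newtons" is the grip in N (left out, the last holds). Time passes only in rows, so rows that repeat a pose let the fingers close, or fill a call up. It gives the time, the measured TCP pose, the force and the opening at its end, in the units of the state.
- robot.sense(): the state, without advancing time (a new reading comes with each control period).
- robot.grab_frame(name): name is "side" or "top" or "wrist"; returns a dict with "pixels" (400x640x3 uint8, red, green, blue), "depth" (400x640 float32, m along the optical axis (not along the pixel's ray), 0 where there is no reading), "intrinsics" (3x3 intrinsics, pixels), "eye" and "attitude" of the camera in the world. Camera axes: x right, y up, looking along -z (the intrinsics and any distortion apply to the point x, -y, -z); pixel columns grow to the right and rows downward; lengths in m; the calibration is good to about 2 mm. A picture is of the moment at which its call begins.
- robot.close_job(): hands the job in, once; it reports no verdict.
Trained networks look in a picture, given as the dict that the camera call returned (one of the last four; its "shot" number tells which), for a name from the list of things; names that differ only in an ending like _2 or _b are one class to them, and where a whole thing is asked for, a point or a joint stands for the part that bears it (a point fixed in the world has none). Each returns a list of dicts, best first, with "p" (0 to 1); they miss things now and then, are a little off and sometimes report something else, mostly with a low value. They report only what shows in the picture. A call takes as long as a camera call. They do not tell look-alikes from the thing itself.
- robot.silhouettes(target, picture): "pixels" (400x640 bool, what is visible of it) and "extent" ([left, top, right, bottom] in pixels, round what is visible of it).
The state is a dict: "time_s": time; "q": joint angles; "joint_vel": joint speeds; "tau": joint torques, N m; "ee_pos": TCP position; "tcp_rot": TCP orientation; "contact_force": force on the tool from outside, world axes, zero at the start; "ft_torque": the same for the moment, N m; "opening": opening from 0.0 (shut) to 1.0 (fully open).
Only numpy, scipy, OpenCV 4.12 (cv2) and the standard library are available. Lean on these libraries where they do the work, as an engineer would, in place of code of your own. Each camera call takes 0.05 s, during which the arm holds its last target. There are 200 camera calls.

## Task

Push the silver plaque sideways over the stone until it lies flush against the steel bar of the side stop and hold it gently pressed there for half a second; then push it straight along the bar and off the far edge of the stone so that it drops into the wooden tray below and lies flat in it. The silver is soft: push gently, only hard enough to feel it seat, and never lift it. Leave the bowl, the hammer and the steel block where they are.

Things in the scene. Friction and masses are not known exactly. Their poses are not given: they have to be found in the camera images.
- slab: grey stone slab, 220 (x) x 400 (y) x 22 mm, fixed on two timber blocks on the bench. Origin: centre of its underside, on the bench. Its top is 100 mm above the origin; the edge to push over is its +x side, 110 mm from the origin. The stop and the plaque stand on its top.
- stop: steel side stop fixed on the stone: a foot and on its -y side a straight sprung bar 170 mm long (x -85 to +85), 10 mm thick, 21 mm high over the stone. Axes as the stone's, origin level with the stone's top. The bar's -y face, which seats the plaque, is 35 to 65 mm to -y of the origin: its setting differs each time and is not reported; feel for it. The bar yields 1 mm per 7 N, 5 mm at most.
- plaque: loose silver plaque 70 (x) x 50 (y) x 10 mm with 3 mm relief on top, 0.2 to 0.42 kg, on the stone to -y of the bar. Origin: centre of its underside, z up. Seated: a 70 mm side on the bar, x along the stone's x. Slides at 1 to 4 N; a corner can jam on the bar askew. 6 to 10 N seats it; over 18 N from the robot or on the bar marks it. Never raise it over 12 mm from the stone.
- tray: open wooden catch tray, fixed on the bench half under the stone's +x edge, outside 190 (x) x 144 (y) x 34 mm high, walls 5 mm, inner floor 5 mm above the bench, grey lining. Origin: centre of its underside; axes parallel to the stone's. A plaque pushed straight along the bar falls into it.
- bench_block: bystander: loose square steel block 50 x 50 x 22 mm on the stone, near its -y end. Origin: centre of its underside.
- bowl: bystander: loose brown clay bowl of punches, 140 mm across, 42 mm high, on the bench beyond the stone, on the tray's -y side. Origin: centre of its underside.
- hammer: bystander: loose hammer lying on the bench on the tray's +y side, 260 mm long, 26 mm thick. Origin: midway along it, underside.
Not all that is in view belongs to the job. Leave any green or pink look-alike of the tray alone.

How it is judged:
By the outcome, as a careful person would: the job done as asked, in the order asked, and still so for the second after the job is handed in, with the robot touching nothing.
It also fails if it takes over 64 s, if anything falls off the work surface, if the arm or the gripper's body presses on something with over 40 N, if the wrist force passes 120 N, or if a joint passes its speed limit or range.

## Working session

There is one attempt and no reset: what is moved stays moved. The work goes in short steps, Python scripts to look and compute and a tool call to move; the robot and the scene stay as the last step left them, time stands still between calls to the robot, and variables do not carry over. Pictures are saved under pics/ and viewed, about 8 in all and at most 12, crops included, and the job is handed in when it is done.

Besides the shell and the picture viewer there is one more tool, called as name([rows], argument=value, ...), one row to a line, values as JSON. carry_out: Moves the arm, as the interface text tells. Its arguments: {"type":"object","properties":{"rows":{"type":"array","items":{"type":"array","items":{"type":"number"}}},"newtons":{"type":"number"}},"required":["rows"]}

```bash
mkdir -p pics; cat > h.py <<'E'
import numpy as np, cv2
from scipy.spatial.transform import Rotation as R
from station import robot
def rot(a):
    a=np.array(a,float)
    return a if a.shape==(3,3) else R.from_quat(a[[1,2,3,0]]).as_matrix()
def cloud(p):
    K=p["intrinsics"];d=p["depth"];v,u=np.mgrid[:400,:640]
    c=np.stack([(u-K[0,2])/K[0,0]*d,-(v-K[1,2])/K[1,1]*d,-d],-1)
    w=c@rot(p["attitude"]).T+np.array(p["eye"]); w[d==0]=np.nan
    return w
def save(p,n): cv2.imwrite("pics/"+n,p["pixels"][...,::-1])
E
python3 - <<'E'
from h import *
s=robot.sense();print({k:np.round(v,3) for k,v in s.items()})
ims=[]
for n in("top","side"):
    p=robot.grab_frame(n);print(n,p["eye"],p["attitude"],p["intrinsics"].tolist() if hasattr(p["intrinsics"],'tolist') else p["intrinsics"],[k for k in p]);save(p,n+".png")
    w=cloud(p)
    for t in("slab","stop","plaque","tray","bench_block","bowl","hammer"):
        for r in robot.silhouettes(t,p)[:2]:
            m=r["pixels"]&np.isfinite(w[...,0]);q=w[m]
            if len(q)==0: continue
            rr=cv2.minAreaRect(q[:,:2].astype(np.float32)*1000)
            print(t,round(r["p"],2),r["extent"],m.sum(),"med",np.round(np.median(q,0),3),"z5/95",np.round(np.percentile(q[:,2],[5,95]),3),"rect",np.round(rr[0]),np.round(rr[1]),round(rr[2],1))
E
```

```text
{'time_s': np.float64(0.0), 'q': array([1.027, 0.105, 0.096, 1.564, 0.   , 1.353]), 'joint_vel': array([-0.001,  0.002, -0.   , -0.   ,  0.001,  0.   ]), 'tau': array([-4.0000e-03, -5.5692e+01,  5.0366e+01,  1.6000e-02, -0.0000e+00,
        0.0000e+00]), 'ee_pos': array([0.192, 0.568, 0.222]), 'tcp_rot': array([-0.   ,  0.162,  0.987, -0.001]), 'contact_force': array([-0.319,  0.711, -0.144]), 'ft_torque': array([0.015, 0.026, 0.001]), 'opening': np.float64(1.002)}
top [0.35759176 0.1397991  1.43692768] [ 0.70986126  0.03934947 -0.0388537  -0.70216735] [[511.3660680534932, 0.0, 314.74421852800356], [0.0, 511.3660680534932, 202.3963322504812], [0.0, 0.0, 1.0]] ['pixels', 'depth', 'intrinsics', 'eye', 'attitude', 'shot']
slab 0.88 [288.3, 158.1, 450.7, 253.3] 11091 med [0.49  0.001 0.101] z5/95 [0.096 0.105] rect [511. -10.] [241. 436.] 6.7
slab 0.66 [368.9, 187.3, 389.6, 212.9] 508 med [ 0.514 -0.029  0.111] z5/95 [0.105 0.116] rect [513. -28.] [50. 69.] 89.8
stop 0.8 [306.4, 173.6, 338.9, 233.8] 885 med [0.5   0.136 0.122] z5/95 [0.106 0.128] rect [503. 129.] [165.  82.] 6.7
plaque 0
[... 1396 characters left out ...]
12 med [0.67  0.307 0.02 ] z5/95 [-0.     0.028] rect [646. 332.] [257.  80.] 0.8
plaque 0.55 [299.3, 213.9, 325.6, 228.0] 333 med [ 0.516 -0.038  0.11 ] z5/95 [0.103 0.114] rect [515. -28.] [69. 64.] 2.4
tray 0.69 [210.8, 159.6, 277.5, 195.9] 1770 med [0.221 0.282 0.01 ] z5/95 [0.002 0.034] rect [224. 275.] [158. 194.] 81.2
tray 0.67 [337.9, 134.8, 399.4, 165.1] 1466 med [0.633 0.523 0.011] z5/95 [0.002 0.034] rect [621. 538.] [194. 228.] 22.1
bench_block 0.71 [308.3, 240.2, 323.0, 260.9] 362 med [ 0.547 -0.177  0.121] z5/95 [0.105 0.124] rect [ 547. -166.] [49. 54.] 3.9
hammer 0.9 [331.8, 173.3, 407.5, 189.1] 438 med [0.675 0.306 0.021] z5/95 [0.008 0.028] rect [646. 327.] [ 68. 259.] 88.2
```

```bash
python3 - <<'E'
from h import *
a=cv2.imread("pics/top.png")[95:265,225:460];b=cv2.imread("pics/side.png")[120:300,240:420]
cv2.imwrite("pics/c1.png",np.vstack([cv2.resize(a,(700,506),interpolation=2)]))
p=robot.grab_frame("top");w=cloud(p)
# slab top edges by plane z~0.1
m=(np.abs(w[...,2]-0.1)<0.012)&(w[...,0]>.3)&(w[...,0]<.75)&(np.abs(w[...,1])<.3)
q=w[m][:,:2]
for ang in np.arange(4,9,.5):
    t=np.radians(ang);u=q@[np.cos(t),np.sin(t)];v=q@[-np.sin(t),np.cos(t)]
    h=np.histogram(u,np.arange(.3,.75,.004))[0];print(ang,np.abs(np.diff(h)).max(),np.round(np.percentile(u,[.5,99.5]),4),np.round(np.percentile(v,[.5,99.5]),4))
E
```

```text
4.0 57 [0.386  0.6122] [-0.2316  0.1654]
4.5 66 [0.3867 0.6107] [-0.2356  0.1608]
5.0 82 [0.3874 0.6095] [-0.2397  0.1562]
5.5 114 [0.388  0.6082] [-0.2438  0.1517]
6.0 157 [0.3884 0.607 ] [-0.2481  0.1473]
6.5 201 [0.3883 0.6062] [-0.2523  0.1429]
7.0 170 [0.3878 0.6058] [-0.2566  0.1386]
7.5 123 [0.3869 0.6057] [-0.2609  0.1342]
8.0 100 [0.3855 0.6058] [-0.2652  0.1299]
8.5 81 [0.3839 0.6061] [-0.2694  0.1257]
```

View pics/c1.png

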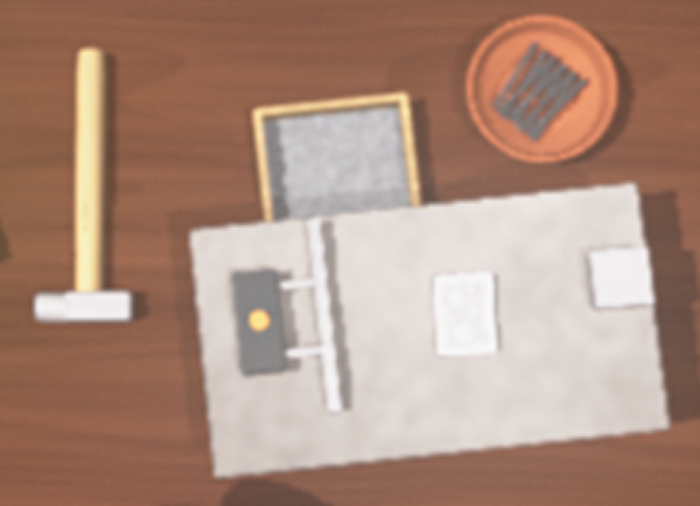

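```bash
python3 - <<'E'
from h import *
t=np.radians(6.6);U=np.array([np.cos(t),np.sin(t)]);V=np.array([-np.sin(t),np.cos(t)])
for n in("top",):
    p=robot.grab_frame(n);w=cloud(p)
    for k in("stop","plaque","tray","bench_block"):
        r=robot.silhouettes(k,p)
        if k=="tray": r=[x for x in r if x["extent"][1]<170]
        q=w[r[0]["pixels"]&np.isfinite(w[...,0])]
        u=q[:,:2]@U;v=q[:,:2]@V
        print(n,k,"u",np.round(np.percentile(u,[1,99]),4),"v",np.round(np.percentile(v,[1,99]),4))
        if k=="stop":
            z=(q[:,2]>.114);print(np.histogram(v[z],np.arange(.0,.12,.004)))
        if k=="plaque":
            rr=cv2.minAreaRect(q[:,:2].astype(np.float32)*1000);print(rr)
print(robot.tip_reach)
E
```

```text
top stop u [0.44   0.5943] v [0.0302 0.1104]
(array([  0,   0,   0,   0,   0,   0,   0,  47, 100, 100,  10,   6,   6,
         7,   8,   3,   6,  12,  50,  49,  55,  51,  56,  52,  54,  52,
        53,  32,   0]), array([0.   , 0.004, 0.008, 0.012, 0.016, 0.02 , 0.024, 0.028, 0.032,
       0.036, 0.04 , 0.044, 0.048, 0.052, 0.056, 0.06 , 0.064, 0.068,
       0.072, 0.076, 0.08 , 0.084, 0.088, 0.092, 0.096, 0.1  , 0.104,
       0.108, 0.112, 0.116]))
top plaque u [0.4723 0.5408] v [-0.1128 -0.0634]
((513.3824462890625, -29.813323974609375), (69.4247817993164, 50.235713958740234), 2.1371991634368896)
top tray u [0.5847 0.7877] v [0.3474 0.518 ]
top bench_block u [0.4977 0.5463] v [-0.2505 -0.2009]
0.025
```

carry_out([
  [-0.3,0,-50,0,-0.14],
  [-0.3,0,-100,0,-0.28],
  [-0.3,20,-150,0,-0.42],
  [-0.3,45,-195,0,-0.56],
  [-0.3,70,-240,0,-0.7],
  [-0.3,95,-280,0,-0.84],
  [-0.3,120,-320,0,-0.98],
  [-0.3,145,-365,0,-1.12],
], newtons=20)

```text
time_s: 1.9
ee_pos: [0.3365, 0.204, 0.2229]
tcp_rot: [0.0, 0.664, 0.748, 0.001]
contact_force: [0.8, 0.8, -0.4]
opening: 0.353
```

carry_out([
  [-0.3,23,-40,0,0],
  [-0.3,46,-80,0,0],
  [-0.3,69,-120,0,0],
  [-0.3,92,-160,0,0],
  [-0.3,115,-200,0,0],
  [-0.3,140,-240,0,0],
  [-0.3,170,-280,0,-0.002],
  [-0.3,182,-285,0,-0.004],
])

```text
time_s: 2.7
ee_pos: [0.5193, -0.0835, 0.2218]
tcp_rot: [0.0, 0.665, 0.747, -0.0]
contact_force: [-0.5, 0.7, -0.3]
opening: 0.348
```

```bash
python3 - <<'E'
from h import *
s=robot.sense();print({k:np.round(s[k],4) for k in("ee_pos","tcp_rot","contact_force","q")})
p=robot.grab_frame("wrist");save(p,"w1.png");w=cloud(p)
t=np.radians(6.6);U=np.array([np.cos(t),np.sin(t)]);V=np.array([-np.sin(t),np.cos(t)])
r=robot.silhouettes("plaque",p)
for x in r[:2]:
    q=w[x["pixels"]&np.isfinite(w[...,0])];q=q[(q[:,2]>.106)&(q[:,2]<.118)]
    print(x["p"],x["extent"],len(q),cv2.minAreaRect(q[:,:2].astype(np.float32)*1000), np.percentile(q[:,2],[10,50,90]))
    print(np.percentile(q[:,:2]@U,[1,99]),np.percentile(q[:,:2]@V,[1,99]))
st=w[(np.abs(w[...,2]-.1)<.004)];print(len(st),np.median(st[:,2]))
b=w[(np.abs(w[...,2]-.121)<.004)];print(len(b),np.percentile(b[:,:2]@V,[1,50,99]))
E
```

```text
{'ee_pos': array([ 0.5193, -0.0835,  0.2218]), 'tcp_rot': array([ 2.000e-04,  6.646e-01,  7.472e-01, -3.000e-04]), 'contact_force': array([-0.4712,  0.7216, -0.2553]), 'q': array([-4.0790e-01, -1.2230e-01, -1.2940e-01,  1.5634e+00, -7.0000e-04,
        1.0460e+00])}Traceback (most recent call last):
  File "<stdin>", line 8, in <module>
    return _quantile_unchecked(
        a, q, axis, out, overwrite_input, method, keepdims, weights)
    return _ureduce(a,
                    func=_quantile_ureduce_func,
    ...<5 lines>...
                    overwrite_input=overwrite_input,
                    method=method)
    r = func(a, **kwargs)
    result = _quantile(arr,
                       quantiles=q,
    ...<2 lines>...
                       out=out,
                       weights=wgt)
    slices_having_nans = np.isnan(arr[-1, ...])
                                  ~~~^^^^^^^^^
IndexError: index -1 is out of bounds for axis 0 with size 0
```

View pics/w1.png

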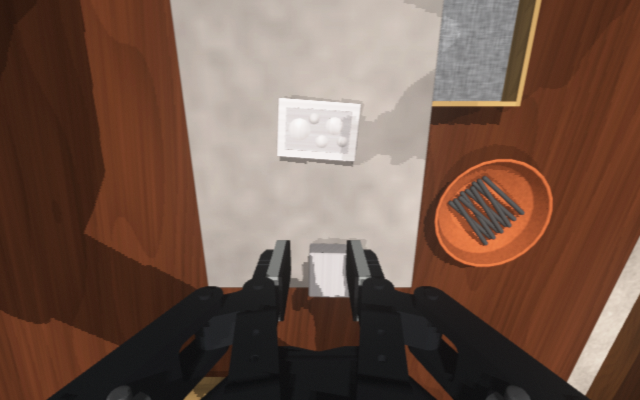

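carry_out([
  [-0.3,0,2,-25,0],
  [-0.3,0,2,-50,0],
  [-0.3,0,2,-70,0],
  [-0.3,0,2,-85,0],
  [-0.3,0,2,-91,0],
  [-0.3,0,2,-94,0],
  [-0.3,0,2,-94,0],
  [-0.3,0,2,-94,0],
])

```text
time_s: 3.6
ee_pos: [0.5183, -0.0774, 0.1297]
tcp_rot: [0.001, 0.663, 0.749, 0.0]
contact_force: [0.2, -0.7, 0.1]
opening: 0.345
```

```bash
python3 - <<'E'
from h import *
s=robot.sense();print({k:np.round(s[k],4) for k in("ee_pos","tcp_rot","contact_force")})
p=robot.grab_frame("side");w=cloud(p)
cv2.imwrite("pics/s2.png",cv2.resize(p["pixels"][160:280,220:400][...,::-1],(780,520),interpolation=2))
E
```

```text
{'ee_pos': array([ 0.5183, -0.0774,  0.1297]), 'tcp_rot': array([7.000e-04, 6.630e-01, 7.486e-01, 3.000e-04]), 'contact_force': array([ 0.1714, -0.6777,  0.0707])}
```

View pics/s2.png

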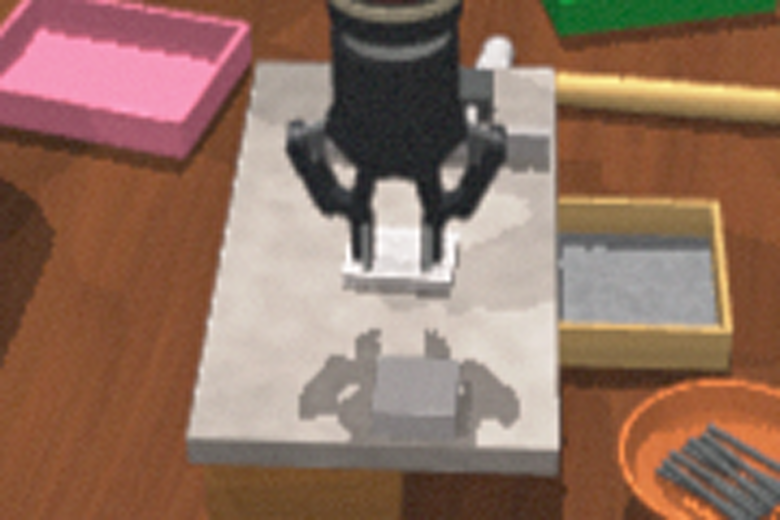

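```bash
python3 - <<'E'
from h import *
p=robot.grab_frame("side");w=cloud(p);K=p["intrinsics"];A=rot(p["attitude"])
s=robot.sense();print(s["ee_pos"],s["time_s"],s["opening"])
def pr(X):
    c=A.T@(np.array(X)-p["eye"]);return K[0,2]-K[0,0]*c[0]/c[2],K[1,2]+K[1,1]*c[1]/c[2]
for z in(.1,.105,.115,.13,.2):
    u,v=pr([.518,-.0885,z]);print(z,(u-220)*780/180,(v-160)*520/120)
# nearest cloud of finger pixels at crop(360,262),(435,262)
for a,b in((360,262),(360,250),(360,230),(435,262),(435,240),(400,283),(400,260)):
    print(a,b,np.round(w[160+int(b*120/520),220+int(a*180/780)],3))
p2=robot.grab_frame("wrist");w2=cloud(p2);save(p2,"w2.png")
m=(w2[...,2]>.09)&(w2[...,2]<.135);
for r in range(100,300,15): print(r,np.round(w2[r,275],3),np.round(w2[r,319],3))
E
```

```text
[ 0.51824024 -0.07745951  0.12950664] 3.7 0.3509181659149466
0.1 389.73970262857836 322.41916124705637
0.105 389.6817208252668 316.3508289077288
0.115 389.565007703415 304.13572052357
0.13 389.38803985303423 285.61439714012874
0.2 388.53079256797525 195.8955349173712
360 262 [ 0.499 -0.086  0.146]
360 250 [ 0.5  -0.09  0.16]
360 230 [ 0.5   -0.091  0.174]
435 262 [ 0.545 -0.083  0.15 ]
435 240 [ 0.545 -0.085  0.168]
400 283 [ 0.518 -0.057  0.107]
400 260 [ 0.515 -0.039  0.11 ]
100 [ 0.484 -0.002  0.1  ] [0.509 0.001 0.101]
115 [ 0.486 -0.01   0.11 ] [ 0.51  -0.007  0.109]
130 [ 0.487 -0.018  0.111] [ 0.511 -0.015  0.111]
145 [ 0.487 -0.026  0.111] [ 0.512 -0.023  0.11 ]
160 [ 0.488 -0.035  0.111] [ 0.513 -0.032  0.111]
175 [ 0.489 -0.044  0.111] [ 0.514 -0.04   0.111]
190 [ 0.489 -0.053  0.11 ] [ 0.516 -0.05   0.11 ]
205 [ 0.489 -0.067  0.099] [ 0.517 -0.063  0.1  ]
220 [ 0.49  -0.077  0.1  ] [ 0.519 -0.073  0.1  ]
235 [ 0.491 -0.088  0.1  ] [ 0.52  -0.084  0.101]
250 [ 0.496 -0.069  0.154] [ 0.521 -0.095  0.1  ]
265 [ 0.498 -0.069  0.167] [ 0.523 -0.106  0.101]
280 [ 0.5   -0.071  0.176] [ 0.524 -0.118  0.101]
295 [ 0.501 -0.068  0.19 ] [ 0.526 -0.131  0.101]
```

View pics/w2.png

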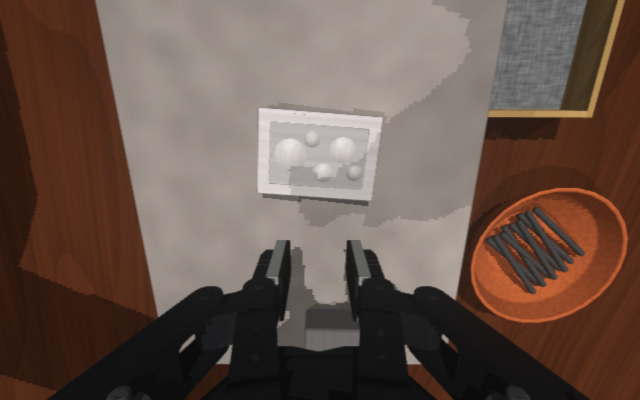

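```bash
cat >> h.py <<'E'
def tipz(show=True):
    p=robot.grab_frame("wrist");w=cloud(p);s=robot.sense()
    # finger pixels: dark region near columns 262-290 & 345-375 with depth close
    out=[]
    for c0,c1 in((262,292),(345,378)):
        q=w[225:262,c0:c1].reshape(-1,3);dd=p["depth"][225:262,c0:c1].ravel()
        q=q[(dd>0)&(q[:,2]>w[200:240,319][:,2].max()*0+.0)]; dd=dd[(dd>0)]
        near=dd<dd.min()+.06; out.append((np.round(q[near].min(0),4),np.round(np.median(q[near],0),4)))
    print("t",s["time_s"],"ee",np.round(s["ee_pos"],4),"F",np.round(s["contact_force"],2),"eye",np.round(p["eye"],4),"fingers",out)
    return p,w
E
python3 - <<'E'
from h import *
p,w=tipz()
for r in range(232,262,3): print(r,[(c,np.round(p["depth"][r,c],3),np.round(w[r,c,2],3)) for c in (268,275,282,288)])
print(np.round(R.from_matrix(rot(p["attitude"])).as_euler("xyz",True),1))
print({k:np.round(v,3) for k,v in robot.sense().items()})
E
```

```text
t 3.8 ee [ 0.5181 -0.0774  0.1292] F [ 0.43 -0.25  0.62] eye [0.5083 0.0009 0.2807] fingers [(array([ 0.4897, -0.0803,  0.1387]), array([ 0.4984, -0.0692,  0.1523])), (array([ 0.5318, -0.0769,  0.1397]), array([ 0.536 , -0.0649,  0.1525]))]
232 [(268, np.float32(0.198), np.float64(0.1)), (275, np.float32(0.197), np.float64(0.1)), (282, np.float32(0.198), np.float64(0.1)), (288, np.float32(0.199), np.float64(0.099))]
235 [(268, np.float32(0.198), np.float64(0.101)), (275, np.float32(0.199), np.float64(0.1)), (282, np.float32(0.198), np.float64(0.1)), (288, np.float32(0.199), np.float64(0.1))]
238 [(268, np.float32(0.198), np.float64(0.101)), (275, np.float32(0.198), np.float64(0.101)), (282, np.float32(0.199), np.float64(0.1)), (288, np.float32(0.198), np.float64(0.101))]
241 [(268, np.float32(0.2), np.float64(0.1)), (275, np.float32(0.201), np.float64(0.099)), (282, np.float32(0.151), np.float64(0.144)), (288, np.float32(0.151), np.float64(0.144))]
244 [(268, np.float32(0.201), np.float64(0.099)), (275, np.float32(0.201), np.float64(0.1)), (282, np.float32(0.147), np.float64(0.148)),
[... 762 characters left out ...]
.float64(0.151))]
259 [(268, np.float32(0.142), np.float64(0.155)), (275, np.float32(0.133), np.float64(0.163)), (282, np.float32(0.134), np.float64(0.162)), (288, np.float32(0.145), np.float64(0.152))]
[-18.   -0.1   6.9]
{'time_s': np.float64(3.8), 'q': array([-0.398, -0.128, -0.302,  1.395,  0.   ,  1.051]), 'joint_vel': array([-0.001,  0.002, -0.003, -0.   , -0.   , -0.   ]), 'tau': array([ 2.3000e-02, -4.3906e+01,  5.0365e+01, -1.0000e-03,  0.0000e+00,
        0.0000e+00]), 'ee_pos': array([ 0.518, -0.077,  0.129]), 'tcp_rot': array([0.   , 0.663, 0.749, 0.   ]), 'contact_force': array([ 0.427, -0.249,  0.62 ]), 'ft_torque': array([-0.015,  0.013, -0.031]), 'opening': np.float64(0.353)}
```

carry_out([
  [-0.3,0,-2,-8,0],
  [-0.3,0,-2,-14,0],
  [-0.3,0,-2,-18,0],
  [-0.3,0,-2,-20,0],
  [-0.3,0,-2,-20,0],
  [-0.3,0,-2,-20,0],
  [-0.3,0,-2,-20,0],
  [-0.3,0,-2,-20,0],
])

```text
time_s: 4.6
ee_pos: [0.5179, -0.0793, 0.1089]
tcp_rot: [0.0, 0.663, 0.749, 0.0]
contact_force: [-0.3, 0.2, 0.4]
opening: 0.352
```

```bash
python3 - <<'E'
from h import *
p,w=tipz()
p=robot.grab_frame("side");w=cloud(p)
cv2.imwrite("pics/s3.png",cv2.resize(p["pixels"][190:260,270:360][...,::-1],(720,560),interpolation=2))
E
```

```text
t 4.65 ee [ 0.5179 -0.0793  0.1088] F [-0.04 -0.16  0.5 ] eye [ 0.5082 -0.001   0.2603] fingers [(array([ 0.4841, -0.0963,  0.0983]), array([ 0.4955, -0.0756,  0.1009])), (array([ 0.5315, -0.0917,  0.0983]), array([ 0.5402, -0.0699,  0.1007]))]
```

View pics/s3.png

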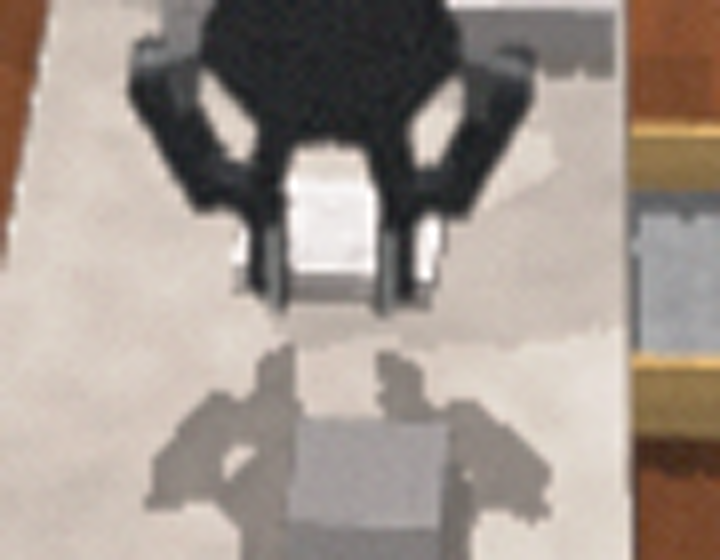

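carry_out([
  [-0.3,0,0,-5,0],
  [-0.3,0,0,-9,0],
  [-0.3,0,0,-11,0],
  [-0.3,0,0,-12,0],
  [-0.3,0,0,-13,0],
  [-0.3,0,0,-13,0],
  [-0.3,0,0,-13,0],
  [-0.3,0,0,-13,0],
])

```text
time_s: 5.5
ee_pos: [0.5179, -0.0793, 0.0958]
tcp_rot: [0.0, 0.663, 0.749, 0.0]
contact_force: [0.5, 0.1, -0.4]
opening: 0.349
```

```bash
python3 - <<'E'
from h import *
p=robot.grab_frame("wrist");w=cloud(p);print(np.round(robot.sense()["ee_pos"],4))
for r in range(236,256,2): print(r,[np.round(w[r,c],3).tolist() for c in (278,284,350,356)])
p=robot.grab_frame("side")
cv2.imwrite("pics/s4.png",cv2.resize(p["pixels"][190:260,270:360][...,::-1],(720,560),interpolation=2))
E
```

```text
[ 0.5179 -0.0793  0.0958]
236 [[0.495, -0.074, 0.099], [0.498, -0.073, 0.1], [0.534, -0.069, 0.1], [0.538, -0.068, 0.1]]
238 [[0.495, -0.074, 0.1], [0.499, -0.074, 0.1], [0.535, -0.07, 0.099], [0.538, -0.07, 0.1]]
240 [[0.496, -0.071, 0.11], [0.499, -0.071, 0.109], [0.533, -0.066, 0.11], [0.536, -0.066, 0.11]]
242 [[0.496, -0.071, 0.111], [0.499, -0.071, 0.112], [0.533, -0.066, 0.113], [0.536, -0.066, 0.112]]
244 [[0.497, -0.071, 0.114], [0.5, -0.071, 0.114], [0.533, -0.067, 0.113], [0.535, -0.066, 0.114]]
246 [[0.497, -0.071, 0.116], [0.5, -0.07, 0.117], [0.532, -0.067, 0.116], [0.535, -0.067, 0.115]]
248 [[0.497, -0.071, 0.118], [0.5, -0.071, 0.117], [0.532, -0.067, 0.118], [0.535, -0.067, 0.118]]
250 [[0.498, -0.071, 0.12], [0.5, -0.071, 0.119], [0.532, -0.067, 0.12], [0.535, -0.066, 0.12]]
252 [[0.498, -0.071, 0.122], [0.501, -0.071, 0.122], [0.532, -0.067, 0.122], [0.534, -0.066, 0.122]]
254 [[0.498, -0.071, 0.124], [0.501, -0.071, 0.124], [0.532, -0.068, 0.123], [0.534, -0.066, 0.124]]
```

View pics/s4.png

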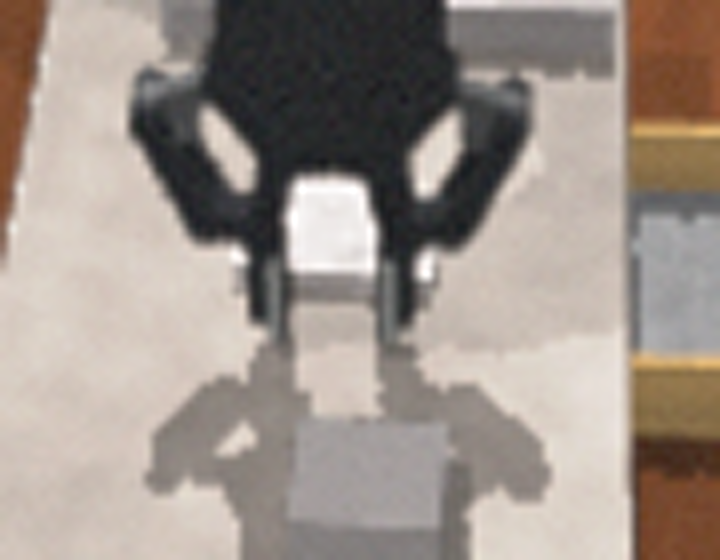

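carry_out([
  [-0.3,0,0,-3,0],
  [-0.3,0,0,-5.5,0],
  [-0.3,-0.9,8,-5.5,0],
  [-0.3,-1.4,12,-5.5,0],
  [-0.3,-1.8,16,-5.5,0],
  [-0.3,-2.5,22,-5.5,0],
  [-0.3,-3.2,28,-5.5,0],
  [-0.3,-4.1,35,-5.5,0],
])

```text
time_s: 6.4
ee_pos: [0.5144, -0.0452, 0.0909]
tcp_rot: [0.001, 0.663, 0.748, -0.0]
contact_force: [0.5, -5.4, 6.2]
opening: 0.353
```

```bash
cat >> h.py <<'E'
T=np.radians(6.6);U=np.array([np.cos(T),np.sin(T)]);V=np.array([-np.sin(T),np.cos(T)])
def st():
    s=robot.sense();x=np.array(s["ee_pos"]);q=s["tcp_rot"];f=np.array(s["contact_force"])
    print("t",round(float(s["time_s"]),2),"ee",np.round(x,4),"uv",np.round([x[:2]@U,x[:2]@V],4),"Fuvz",np.round([f[:2]@U,f[:2]@V,f[2]],2),"M",np.round(s["ft_torque"],3),"op",round(float(s["opening"]),3),"jaw deg",round(2*np.degrees(np.arctan2(q[2],q[1]))-90,2))
def plaque(n):
    p=robot.grab_frame(n);w=cloud(p)
    for r in robot.silhouettes("plaque",p)[:1]:
        q=w[r["pixels"]&np.isfinite(w[...,0])];q=q[(q[:,2]>.105)&(q[:,2]<.119)]
        print(n,round(r["p"],2),len(q),cv2.minAreaRect(q[:,:2].astype(np.float32)*1000),"u",np.round(np.percentile(q[:,:2]@U,[1,99]),4),"v",np.round(np.percentile(q[:,:2]@V,[1,99]),4))
    return p,w
E
python3 -c "
from h import *
st();plaque('wrist')"
```

```text
t 6.4 ee [ 0.5144 -0.0452  0.0909] uv [ 0.5058 -0.1041] Fuvz [-0.11 -5.38  6.21] M [-1.232 -0.121  0.067] op 0.353 jaw deg 6.89
wrist 0.6 15098 ((508.1139831542969, -9.92440414428711), (70.322998046875, 50.28114700317383), 6.870010852813721) u [0.4697 0.5376] v [-0.0924 -0.0433]
```

carry_out([
  [-0.3,0.1,-1.5,0,0],
  [-0.3,0.1,-1.5,2,0],
  [-0.3,-0.3,2,2,0],
  [-0.3,-1,9,2,0],
  [-0.3,-2,18,2,0],
  [-0.3,-3,26,2,0],
  [-0.3,-4,34,2,0],
  [-0.3,-4.8,41,2,0],
])

```text
time_s: 7.3
ee_pos: [0.5087, -0.0024, 0.0921]
tcp_rot: [0.0, 0.663, 0.749, -0.0]
contact_force: [0.1, -3.7, 2.6]
opening: 0.35
```

```bash
python3 -c "
from h import *
st();p,w=plaque('wrist')
b=w[(np.abs(w[...,2]-.121)<.004)&(np.abs(w[...,:2]@V-.04)<.03)&(w[...,0]<.62)][:,:2]
r=cv2.minAreaRect(b.astype(np.float32)*1000);print(len(b),r,np.percentile(b@V,[1,50,99]),np.percentile(b@U,[1,99]))
"
```

```text
t 7.3 ee [ 0.5087 -0.0024  0.0921] uv [ 0.5051 -0.0609] Fuvz [-0.32 -3.72  2.63] M [-0.616 -0.057  0.028] op 0.35 jaw deg 6.96
wrist 0.57 14858 ((503.06793212890625, 32.72153091430664), (70.32735443115234, 50.82304382324219), 6.836419582366943) u [0.4696 0.5376] v [-0.0491 -0.0001]
13401 ((508.5650939941406, 100.75505065917969), (170.8807830810547, 23.888551712036133), 6.649613380432129) [0.02985807 0.03476561 0.03982923] [0.43376292 0.59928506]
```

carry_out([
  [-0.3,0.1,-1,1,-0.005],
  [-0.3,-0.2,1,1.5,-0.005],
  [-0.3,-0.7,6,1.5,-0.005],
  [-0.3,-1.3,11,1.5,-0.005],
  [-0.3,-1.9,16,1.5,-0.005],
  [-0.3,-2.4,20,1.5,-0.005],
  [-0.3,-2.8,23,1.5,-0.005],
  [-0.3,-2.9,24,1.5,-0.005],
])

```text
time_s: 8.2
ee_pos: [0.5059, 0.0212, 0.0936]
tcp_rot: [-0.0, 0.665, 0.747, 0.0]
contact_force: [0.1, -1.2, -0.1]
opening: 0.352
```

```bash
python3 -c "
from h import *
st();p,w=plaque('wrist')
"
```

```text
t 8.2 ee [0.5059 0.0212 0.0936] uv [ 0.5049 -0.0371] Fuvz [-0.05 -1.2  -0.1 ] M [-0.225 -0.017  0.015] op 0.352 jaw deg 6.67
wrist 0.58 14523 ((500.5319519042969, 56.65733337402344), (70.1951904296875, 50.28515625), 6.663119316101074) u [0.4697 0.5377] v [-0.0252  0.0235]
```

carry_out([
  [-0.3,-0.1,1,0,0],
  [-0.3,-0.2,2,0,0],
  [-0.3,-0.3,3,0,0],
  [-0.3,-0.4,3.5,0,0],
  [-0.3,-0.5,4,0,0],
  [-0.3,-0.5,4.5,0,0],
  [-0.3,-0.6,5,0,0],
  [-0.3,-0.6,5,0,0],
])

```text
time_s: 9.1
ee_pos: [0.5054, 0.0258, 0.0936]
tcp_rot: [0.0, 0.665, 0.747, 0.0]
contact_force: [1.7, -1.1, -0.5]
opening: 0.351
```

carry_out([
  [-0.3,0,0.2,0,0],
  [-0.3,0,0.4,0,0],
  [-0.3,-0.1,0.6,0,0],
  [-0.3,-0.1,0.8,0,0],
  [-0.3,-0.1,0.8,0,0],
  [-0.3,-0.1,0.8,0,0],
  [-0.3,-0.1,0.8,0,0],
  [-0.3,-0.1,0.8,0,0],
])

```text
time_s: 9.9
ee_pos: [0.5053, 0.0265, 0.0937]
tcp_rot: [0.0, 0.665, 0.747, 0.0]
contact_force: [-0.3, -1.2, 0.6]
opening: 0.35
```

carry_out([
  [-0.3,0,0.2,0,0],
  [-0.3,0,0.4,0,0],
  [-0.3,-0.1,0.6,0,0],
  [-0.3,-0.1,0.8,0,0],
  [-0.3,-0.1,1,0,0],
  [-0.3,-0.1,1,0,0],
  [-0.3,-0.1,1,0,0],
  [-0.3,-0.1,1,0,0],
])

```text
time_s: 10.7
ee_pos: [0.5052, 0.0275, 0.0937]
tcp_rot: [0.0, 0.665, 0.747, 0.0]
contact_force: [-0.0, -2.8, 0.8]
opening: 0.35
```

```bash
python3 -c "
from h import *
st();p,w=plaque('wrist')
"
```

```text
t 10.7 ee [0.5052 0.0275 0.0937] uv [ 0.505  -0.0308] Fuvz [-0.33 -2.77  0.81] M [-0.478 -0.043  0.012] op 0.35 jaw deg 6.64
wrist 0.71 13697 ((499.7370300292969, 62.07210159301758), (70.44757080078125, 48.27302169799805), 6.4453654289245605) u [0.4696 0.5377] v [-0.0188  0.0278]
```

carry_out([
  [-0.3,0,0.1,0,0],
  [-0.3,0,0.3,0,0],
  [-0.3,-0.1,0.5,0,0],
  [-0.3,-0.1,0.7,0,0],
  [-0.3,-0.1,0.7,0,0],
  [-0.3,-0.1,0.7,0,0],
  [-0.3,-0.1,0.7,0,0],
  [-0.3,-0.1,0.7,0,0],
])

```text
time_s: 11.6
ee_pos: [0.5052, 0.0279, 0.0937]
tcp_rot: [0.0, 0.665, 0.747, -0.0]
contact_force: [0.8, -4.1, 0.4]
opening: 0.351
```

carry_out([
  [-0.3,0,0.2,0,0],
  [-0.3,0,0.4,0,0],
  [-0.3,-0.1,0.6,0,0],
  [-0.3,-0.1,0.7,0,0],
  [-0.3,-0.1,0.7,0,0],
  [-0.3,-0.1,0.7,0,0],
  [-0.3,-0.1,0.7,0,0],
  [-0.3,-0.1,0.7,0,0],
])

```text
time_s: 12.4
ee_pos: [0.5051, 0.0283, 0.0937]
tcp_rot: [0.0, 0.665, 0.747, -0.0]
contact_force: [0.5, -7.5, -0.9]
opening: 0.347
```

carry_out([
  [-0.3,0,0.3,0,0],
  [-0.3,0,0.3,0,0],
  [-0.3,0,0.3,0,0],
  [-0.3,0,0.3,0,0],
  [-0.3,0,0.3,0,0],
  [-0.3,0,0.3,0,0],
  [-0.3,0,0.3,0,0],
  [-0.3,0,0.3,0,0],
])

```text
time_s: 13.2
ee_pos: [0.5051, 0.0285, 0.0937]
tcp_rot: [0.001, 0.665, 0.747, -0.001]
contact_force: [0.5, -7.9, -1.3]
opening: 0.351
```

```bash
python3 -c "
from h import *
st();p,w=plaque('top')
"
```

```text
t 13.2 ee [0.5051 0.0285 0.0937] uv [ 0.505  -0.0297] Fuvz [-0.4  -7.95 -1.28] M [-1.576 -0.137  0.009] op 0.351 jaw deg 6.62
top 0.47 192 ((498.0900573730469, 78.4601821899414), (26.34231948852539, 71.06433868408203), 89.62374877929688) u [0.4706 0.5384] v [0.0045 0.0302]
```

carry_out([
  [-0.3,0.2,-1.5,0,0],
  [-0.3,0.6,-6,0,0],
  [-0.3,1.5,-15,0,0],
  [-0.3,2,-20,20,0],
  [-0.5,0,-20,50,0.14],
  [-0.65,-30,-20,60,0.28],
  [-0.65,-62,0,60,0.42],
  [-0.65,-62,24,60,0.56],
])

```text
time_s: 14.1
ee_pos: [0.4407, 0.0531, 0.1539]
tcp_rot: [-0.0, 0.431, 0.902, 0.0]
contact_force: [0.4, 0.3, 0.5]
opening: 0.176
```

carry_out([
  [-0.65,0,0,0,0.14],
  [-0.65,0,0,0,0.28],
  [-0.65,0,0,0,0.42],
  [-0.65,0,0,0,0.56],
  [-0.65,0,0,0,0.7],
  [-0.65,0,0,0,0.84],
  [-0.65,0,0,0,0.98],
  [-0.65,0,0,0,1.011],
])

```text
time_s: 14.9
ee_pos: [0.443, 0.053, 0.1535]
tcp_rot: [-0.0, -0.061, 0.998, 0.0]
contact_force: [-0.2, 0.0, 0.8]
opening: 0.175
```

```bash
python3 -c "
from h import *
st();p,w=plaque('top');plaque('side')
p,w=plaque('wrist');save(p,'w5.png')
"
```

```text
t 14.9 ee [0.443  0.053  0.1535] uv [0.4461 0.0018] Fuvz [-0.15  0.05  0.8 ] M [-0.054 -0.071 -0.011] op 0.175 jaw deg 96.95
side 0.73 269 ((501.9396057128906, 61.391357421875), (70.04419708251953, 58.12126922607422), 4.808683395385742) u [0.4713 0.5401] v [-0.0241  0.0307]
wrist 0.94 2501 ((498.7653503417969, 65.10238647460938), (74.57754516601562, 38.27946853637695), 0.3130214512348175) u [0.4683 0.537 ] v [-0.0113  0.0269]
```

View pics/w5.png

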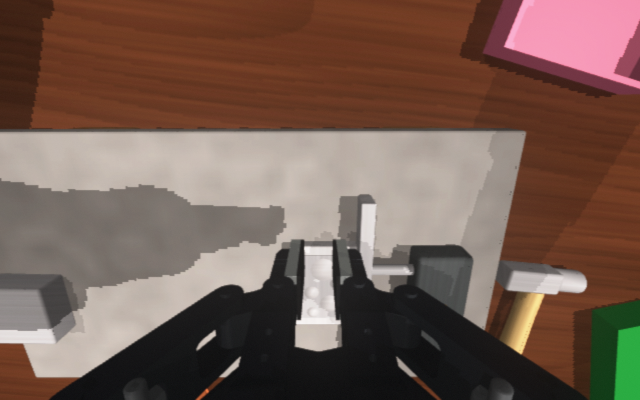

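```bash
python3 -c "
from h import *
p=robot.grab_frame('wrist');w=cloud(p);st()
for r in range(232,262,3): print(r,[np.round([*(w[r,c,:2]@np.array([U,V]).T),w[r,c,2]],3).tolist() for c in (284,290,297,340,347,354)])
"
```

```text
t 15.25 ee [0.443  0.0532 0.1536] uv [0.4461 0.0019] Fuvz [0.44 0.07 0.37] M [0.047 0.005 0.024] op 0.176 jaw deg 96.61
232 [[0.462, -0.024, 0.1], [0.462, -0.02, 0.101], [0.462, -0.014, 0.1], [0.462, 0.018, 0.101], [0.462, 0.024, 0.101], [0.462, 0.029, 0.101]]
235 [[0.464, -0.024, 0.1], [0.464, -0.02, 0.101], [0.464, -0.014, 0.1], [0.464, 0.018, 0.101], [0.465, 0.024, 0.1], [0.465, 0.029, 0.1]]
238 [[0.467, -0.024, 0.1], [0.467, -0.02, 0.1], [0.467, -0.014, 0.1], [0.467, 0.018, 0.1], [0.467, 0.024, 0.099], [0.467, 0.029, 0.101]]
241 [[0.47, -0.024, 0.1], [0.47, -0.02, 0.099], [0.435, -0.009, 0.169], [0.435, 0.013, 0.169], [0.469, 0.024, 0.102], [0.468, 0.029, 0.103]]
244 [[0.472, -0.024, 0.1], [0.469, -0.019, 0.106], [0.435, -0.009, 0.172], [0.435, 0.012, 0.172], [0.468, 0.023, 0.108], [0.469, 0.028, 0.107]]
247 [[0.475, -0.025, 0.1], [0.435, -0.012, 0.175], [0.435, -0.009, 0.175], [0.435, 0.012, 0.175], [0.435, 0.016, 0.175], [0.47, 0.028, 0.109]]
250 [[0.439, -0.016, 0.171], [0.435, -0.012, 0.177], [0.435, -0.009, 0.178], [0.435, 0.012, 0.178], [0.435, 0.015, 0.178], [0.439, 0.02, 0.17]]
253 [[0.439, -0.015, 0.175], [0.435, -0.012, 0.182], [0.435, -0.008, 0.181], [0.435, 0.012, 0.18], [0.435, 0.015, 0.181], [0.439, 0.019, 0.174]]
256 [[0.439, -0.015, 0.177], [0.435, -0.011, 0.184], [0.435, -0.008, 0.184], [0.435, 0.012, 0.184], [0.435, 0.015, 0.185], [0.439, 0.019, 0.177]]
259 [[0.44, -0.015, 0.179], [0.435, -0.011, 0.186], [0.435, -0.008, 0.186], [0.436, 0.012, 0.186], [0.435, 0.015, 0.187], [0.44, 0.019, 0.179]]
```

carry_out([
  [-0.65,0,0,-20,0],
  [-0.65,0,0,-40,0],
  [-0.65,0,0,-52,0],
  [-0.65,0,0,-56,0],
  [-0.65,0,0,-58,0],
  [-0.65,0,0,-59.5,0],
  [-0.65,0,0,-59.5,0],
  [-0.65,0,0,-59.5,0],
])

```text
time_s: 16.05
ee_pos: [0.4433, 0.0532, 0.0947]
tcp_rot: [0.0, -0.058, 0.998, -0.0]
contact_force: [-0.1, -0.1, -0.2]
opening: 0.171
```

```bash
python3 -c "
from h import *
st();p,w=plaque('wrist');plaque('top')
"
```

```text
t 16.05 ee [0.4433 0.0532 0.0947] uv [0.4465 0.0019] Fuvz [-0.14 -0.13 -0.21] M [ 0.061  0.016 -0.019] op 0.171 jaw deg 96.66
wrist 0.66 2202 ((482.9435729980469, 57.612308502197266), (38.207210540771484, 25.086692810058594), 5.353394031524658) u [0.468  0.5035] v [-0.0104  0.0135]Traceback (most recent call last):
  File "<string>", line 3, in <module>
    st();p,w=plaque('wrist');plaque('top')
                             ~~~~~~^^^^^^^
  File "h.py", line 31, in plaque
    print(n,round(r["p"],2),len(q),cv2.minAreaRect(q[:,:2].astype(np.float32)*1000),"u",np.round(np.percentile(q[:,:2]@U,[1,99]),4),"v",np.round(np.percentile(q[:,:2]@V,[1,99]),4))
                                                                                                 ~~~~~~~~~~~~~^^^^^^^^^^^^^^^^^^
    return _quantile_unchecked(
        a, q, axis, out, overwrite_input, method, keepdims, weights)
    return _ureduce(a,
                    func=_quantile_ureduce_func,
    ...<5 lines>...
                    overwrite_input=overwrite_input,
                    method=method)
    r = func(a, **kwargs)
    result = _quantile(arr,
                       quantiles=q,
    ...<2 lines>...
                       out=out,
                       weights=wgt)
    slices_having_nans = np.isnan(arr[-1, ...])
                                  ~~~^^^^^^^^^
IndexError: index -1 is out of bounds for axis 0 with size 0
```

carry_out([
  [-0.65,6.0,0.7,0,0],
  [-0.65,9.9,1.2,0,0],
  [-0.65,12.9,1.5,0,0],
  [-0.65,17.9,2.1,0,0],
  [-0.65,23.8,2.8,0,0],
  [-0.65,29.8,3.5,0,0],
  [-0.65,35.8,4.2,0,0],
  [-0.65,41.7,4.9,0,0],
])

```text
time_s: 17.05
ee_pos: [0.485, 0.0581, 0.0941]
tcp_rot: [-0.0, -0.058, 0.998, -0.0]
contact_force: [-5.1, -0.9, 3.4]
opening: 0.174
```

```bash
python3 -c "
from h import *
st();p,w=plaque('wrist');p=robot.grab_frame('side')
cv2.imwrite('pics/s6.png',cv2.resize(p['pixels'][170:240,270:370][...,::-1],(800,560),interpolation=2))
"
```

```text
t 17.05 ee [0.485  0.0581 0.0941] uv [0.4885 0.002 ] Fuvz [-5.2  -0.28  3.37] M [-0.344  0.935 -0.004] op 0.174 jaw deg 96.66
wrist 0.91 2716 ((517.2057495117188, 68.13352966308594), (34.73442459106445, 52.13092803955078), 86.43688201904297) u [0.499  0.5446] v [-0.0102  0.0144]
```

View pics/s6.png

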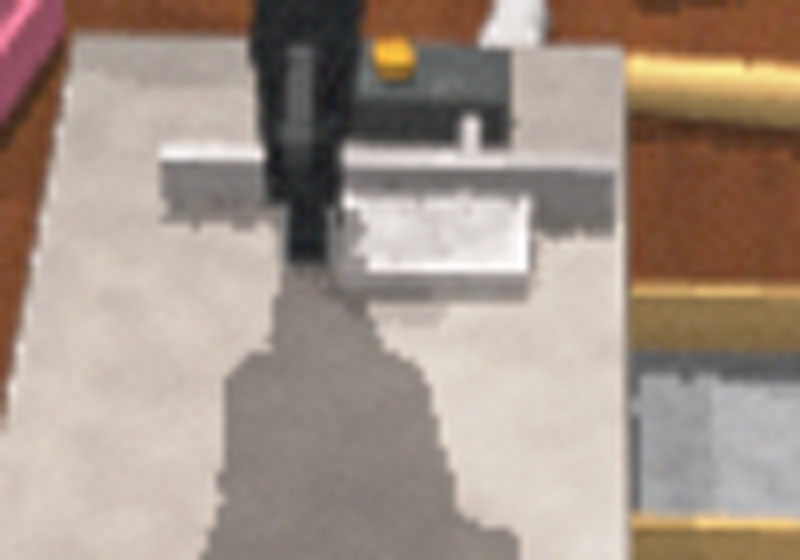

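carry_out([
  [-0.65,-1.0,-0.1,0.5,0],
  [-0.65,-1.0,-0.1,1.5,0],
  [-0.65,3.0,0.3,1.5,0],
  [-0.65,10.9,1.3,1.5,0],
  [-0.65,20.9,2.4,1.5,0],
  [-0.65,29.8,3.5,1.5,0],
  [-0.65,37.7,4.4,1.5,0],
  [-0.65,43.7,5.1,1.5,0],
])

```text
time_s: 18.0
ee_pos: [0.529, 0.0633, 0.0955]
tcp_rot: [-0.0, -0.058, 0.998, 0.0]
contact_force: [-3.6, -0.5, 3.0]
opening: 0.175
```

```bash
python3 -c "
from h import *
st();p,w=plaque('side')
"
```

```text
t 18.0 ee [0.529  0.0633 0.0955] uv [0.5328 0.0021] Fuvz [-3.68 -0.12  2.97] M [-0.089  0.805 -0.049] op 0.175 jaw deg 96.66
side 0.61 263 ((576.33203125, 68.64869689941406), (68.25663757324219, 61.52885818481445), 8.298365592956543) u [0.5466 0.6139] v [-0.024   0.0296]
```

carry_out([
  [-0.65,-1.0,-0.1,1,0],
  [-0.65,0,0,2,0],
  [-0.65,6.0,0.7,2,0],
  [-0.65,15.9,1.8,2,0],
  [-0.65,28.8,3.3,2,0],
  [-0.65,43.7,5.1,2,0],
  [-0.65,49.7,5.8,2,0],
  [-0.65,49.7,5.8,2,0],
])

```text
time_s: 18.9
ee_pos: [0.5787, 0.069, 0.0975]
tcp_rot: [0.0, -0.058, 0.998, 0.0]
contact_force: [0.4, 0.8, -0.7]
opening: 0.174
```

```bash
python3 -c "
from h import *
st();p=robot.grab_frame('side');a=p['pixels'][150:240,300:420][...,::-1]
cv2.imwrite('pics/s7.png',cv2.resize(a,(800,600),interpolation=2))
"
```

```text
t 18.9 ee [0.5787 0.069  0.0975] uv [0.5828 0.0021] Fuvz [ 0.49  0.71 -0.66] M [-0.051  0.011 -0.033] op 0.174 jaw deg 96.66
```

View pics/s7.png

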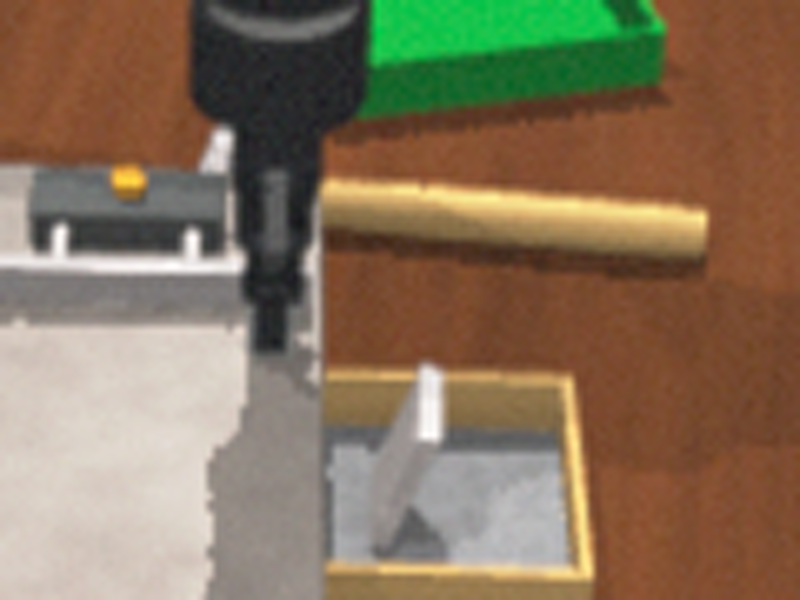

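carry_out([
  [-0.65,-5,0,0,0],
  [-0.65,-10,0,5,0],
  [-0.65,-20,-2,30,0],
  [-0.65,-30,-3,60,0],
  [-0.65,-50,-6,90,0],
  [-0.65,-80,-10,110,0],
  [-0.65,-110,-13,120,0],
  [-0.65,-110,-13,120,0],
])

```text
time_s: 19.75
ee_pos: [0.4662, 0.056, 0.2205]
tcp_rot: [0.002, -0.058, 0.998, -0.0]
contact_force: [0.7, 0.2, 0.7]
opening: 0.176
```

```bash
python3 -c "
from h import *
st();p=robot.grab_frame('side');a=p['pixels'][150:240,300:420][...,::-1]
t=robot.grab_frame('top');b=t['pixels'][95:265,225:460][...,::-1]
cv2.imwrite('pics/s8.png',np.hstack([cv2.resize(a,(400,300),interpolation=2),cv2.resize(b,(400,300),interpolation=2)]))
for q in(p,t):
    w=cloud(q)
    m=(w[...,2]>.011)&(w[...,2]<.1)&(w[...,:2]@U>.613)&(w[...,:2]@U<.72)&(np.abs(w[...,:2]@V-.004)<.062)
    c=w[m];print(len(c),np.percentile(c[:,2],[2,50,98]),cv2.minAreaRect(c[:,:2].astype(np.float32)*1000))
"
```

```text
t 19.75 ee [0.4662 0.056  0.2205] uv [0.4696 0.0021] Fuvz [0.72 0.09 0.69] M [ 0.04  -0.041  0.015] op 0.176 jaw deg 96.66
295 [0.01141751 0.01533214 0.03577932] ((661.7282104492188, 95.39572143554688), (95.66476440429688, 101.1045150756836), 10.486932754516602)
420 [0.01108952 0.01527598 0.02202031] ((666.3596801757812, 80.89196014404297), (92.13883209228516, 121.90454864501953), 7.5730485916137695)
```

View pics/s8.png

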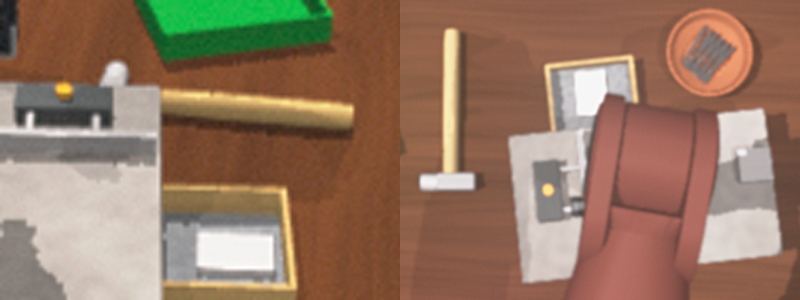

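```bash
python3 -c "
from h import *
t=robot.grab_frame('side');w=cloud(t)
q=w[(t['pixels'].min(-1)>190)&(w[...,2]>.008)&(w[...,2]<.03)&(w[...,:2]@U>.615)&(w[...,:2]@U<.722)&(np.abs(w[...,:2]@V-.004)<.06)]
c=np.linalg.lstsq(np.c_[q[:,:2],np.ones(len(q))],q[:,2],rcond=None)[0]
print(len(q),'tilt deg',np.degrees(np.hypot(*c[:2])),q.mean(0),cv2.minAreaRect(q[:,:2].astype(np.float32)*1000))
print(robot.close_job())"
```

```text
239 tilt deg 2.6371724693454976 [0.6731918  0.08094896 0.01509072] ((674.1001586914062, 82.05647277832031), (69.24425506591797, 57.623741149902344), 6.800029277801514)
the job is handed in; nothing more can be done
None
```

The plaque was seated on the bar, held there, then pushed along it and off the far edge. It now lies flat in the wooden tray, and I handed the job in at about 20 s.

- **Seating:** I pushed it sideways with two fingers until the force rose. I held it on the bar at about 7.5–8 N for more than 0.8 s, with the plaque square to the bar to within about 0.3°.
- **Push-off:** I turned the tool a quarter turn and pushed it straight along the bar. Readings at the ends of the moves were 4–5 N, part of it from the fingertips brushing the stone; the quick last push over the edge was not measured.
- **In the tray:** The last pictures show it flat on the lining, about 69 mm long and lined up with the tray to within 0.5°. The top is at about 15 mm, as expected for lying flat. The fitted tilt was 2.6°, which is within depth noise and stray wall pixels. It stood on edge for a moment as it dropped, so it may be lying face down; I did not check.
- **Other things:** In the last pictures the bowl and hammer looked unmoved and the block was partly hidden by the arm. I did not re-measure any of them. The arm had been drawn back clear of everything.

**What disagreed:** In the pictures the fingertips stood about 13 mm higher than the reported TCP height, instead of 25 mm below it. I set heights from the pictures and by touch. During the pushes the fingertips brushed the stone lightly, with about 6 N of upward force at most.

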